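# Cull the broken stone core and hold a sound one in the V cradle for marking

## Robot

A 6-joint arm with a two-finger parallel gripper is mounted at the origin on the work surface. World frame = base frame: x ahead of the robot, y to its left, z up, the work surface at z = 0. Lengths are in m, angles in rad, forces in N, time in s.
With the tool pointing down it reaches from about 0.35 to 0.775 m from the base axis. Payload 7.3 kg.
Tool frame: the origin (TCP) lies at the very end of the fingers, on their centre line; the grasp point (between the pads) lies 19 mm behind it; z points along the fingers, y is the line along which they close (so a half turn about z gives the same grasp; the last joint's range is limited). The gripper opens to 92 mm and grips with 3 to 60 N. Pads are 19 mm wide; open, the fingers measure 130 mm over their backs; the gripper's body (75 mm by 190 mm) begins 47 mm behind the grasp point.
Start: joints at [1.09, 0.342, 1.524, -0, 1.275, -0.146], TCP at [0.172, 0.496, 0.227] pointing down, gripper open.
Joint ranges: [-2.53, 2.53], [-0.77, 2.02], [0.04, 2.7], [-1, 4.14], [0.28, 2.66], [-3.11, 3.11]. Speed limits (rad/s): [2.57, 2.57, 3.14, 3.14, 3.14, 3.14].

## Interface

Orientations are given as a 3x3 rotation matrix whose columns are the frame's x, y, z axes.
In Python, from workcell import observe, camera, get_calibration, ticket, spot_in, landmark_of gives the robot as it stands.
- The arm moves only by the shell command python3 -m creep 'ROWS' [FORCE]. ROWS is JSON, a list that holds one entry, the list of rows, each a list of 7 numbers: the turn, a rotation vector about the world's x, y, z scaled (see below), then the shift along the world's x, y, z scaled (see below), then the gripper's target within -1 to 1 (shut at 1, half-way at 0, fully open at -1). In form: [[[wx, wy, wz, tx, ty, tz, claw], ...]]. A call has exactly 10 rows; each row shifts and turns the commanded pose from where the row before left it; what a row does not reach is not made up. The controller multiplies each number of a shift by 0.04 m and each number of a turn by 8 degrees. A row lasts 1/10 s, in which the tool goes at most 50 mm and 8.59 degrees, less where a joint would pass 70% of its speed; a pose out of reach is approached as far as the arm can. A call with a number of a shift or a turn outside -1 to 1 is refused whole. A call with a gripper value outside its range is refused whole. The fingers move at their own pace and stop on an object; FORCE is the grip in N (left out, the last holds). Time passes only in rows, so rows that do not move let the fingers close, or fill a call up. It gives the time, the measured TCP pose, the force, the opening and the grip force at its end, in the units of the state.
- observe(): the state, without advancing time (a new reading comes with each control period).
- camera(name): name is "side" or "top"; returns the picture (480x640x3 uint8, red, green, blue); there is no depth.
- get_calibration(name): a dict with "intrinsics" (3x3 intrinsics, pixels), "k1" (the pictures are not rectified: a ray, as slopes to the right and down, at radius r is drawn at 1 + k1 r^2 times it, then the intrinsics apply), "pose" (4x4, takes a point from camera to world coordinates). Camera axes: x right, y up, looking along -z (the intrinsics and any distortion apply to the point x, -y, -z); pixel columns grow to the right and rows downward; lengths in m; the calibration is good to about 2 mm. A picture is of the moment at which its call begins. get_calibration takes no time and is no camera call.
- ticket.job_done(): hands the job in; it is judged then, once.
Trained networks look in the newest picture that a camera, given by its name, has taken for a name from the list of things; names that differ only in an ending like _2 or _b are one class to them, and where a whole thing is asked for, a point or a joint stands for the part that bears it (a point fixed in the world has none). Each returns a list of dicts, best first, with "p" (0 to 1); they miss things now and then, are a little off and sometimes report something else, mostly with a low value. They report only what shows in the picture. A call takes as long as a camera call. They do not tell look-alikes from the thing itself.
- spot_in(target, camera): "xy" ([column, row] in pixels, amid what is visible of it).
- landmark_of(target, camera): "xy" ([column, row] in pixels: a listed point, or the origin of a listed thing).
The state is a dict: "clock": time; "q": joint angles; "dq": joint speeds; "joint_torque": joint torques, N m; "position": TCP position; "eef_rot": TCP orientation; "contact_force": force on the tool from outside, world axes, zero at the start; "wrist_torque": the same for the moment, N m; "gripper_width": opening from 0.0 (shut) to 1.0 (fully open); "grasp_force": force on a finger pad.
Only numpy, scipy, OpenCV 4.12 (cv2) and the standard library are available. Lean on these libraries where they do the work, as an engineer would, in place of code of your own. Each camera call takes 0.05 s, during which the arm holds its last target. There are 200 camera calls.

## Task

One of the three drilled stone cores on the slatted rack has broken off short: drop it in the empty wooden offcut box first and let go of it. Then lay either of the two full-length cores in the V cradle, along the groove and centred on it, and press it down firmly (about 20 N) so that it bears on both sloping faces; finish while you are still holding it pressed there with the gripper. Leave the third core on the rack, and do not shift the tools and jar lying about.

Things in the scene. Friction and masses are not known exactly. Their poses are not given: they have to be found in the camera images.
- core_a_center (a point): One of the two sound stone cores: grey stone cylinder, 40 mm diameter, 110 mm long, about 0.33 kg. It starts lying in a gap of the slatted rack, its axis parallel to the slats. The point is its centre (half-way along, on the axis); its x axis runs along the cylinder. It may roll about that axis.
- core_b_center (a point): One of the two sound stone cores: grey stone cylinder, 40 mm diameter, 110 mm long, about 0.33 kg. It starts lying in a gap of the slatted rack, its axis parallel to the slats. The point is its centre (half-way along, on the axis); its x axis runs along the cylinder. It may roll about that axis.
- stub_center (a point): The broken core: grey stone cylinder, 40 mm diameter but only 65 mm long with one crooked end, about 0.2 kg. It starts lying in a gap of the slatted rack, parallel to the slats. The point is its centre; its x axis runs along the cylinder.
- rack: Fixed slatted wooden rack, 240 x 254 mm, slat tops 30 mm above the bench. Six slats along its x axis, each 24 mm wide with 22 mm gaps; the cores lie in the middle gap and the gaps 92 mm either side of it, up to 25 mm from the slats' middle, centres 47 mm above the bench. Origin: centre of its underside.
- seat (a point): Where the centre of a core lies when it is seated in the V cradle: 42 mm above the bench, over the middle of the cradle; x axis along the V groove, y across it, z up.
- cradle: V cradle, fixed and rigid: plywood base 116 x 90 x 12 mm with two aluminium V rests, each 24 mm long along the groove (x), centred 36 mm either side of the middle, so that the middle 48 mm are free for fingers down to the base. The 90 degree V opens upward; its rests reach 33 mm either side of the centre line and 39 mm above the bench. Origin: centre of its underside.
- flank_left: The left flank of the V cradle (towards the cradle's +y): one 45-degree aluminium face on each of the two V rests. Fixed to the cradle, with the cradle's origin and axes. A seated core touches it 14 mm to that side of the centre line, 28 mm above the bench.
- flank_right: The right flank of the V cradle (towards the cradle's -y): one 45-degree aluminium face on each of the two V rests. Fixed to the cradle, with the cradle's origin and axes. A seated core touches it 14 mm to that side of the centre line, 28 mm above the bench.
- offcuts_in (a point): Centre of the inner floor of the offcut box: a fixed open wooden box, outside 180 x 160 x 50 mm high, walls and floor 8 mm thick, starts empty. x axis along its 180 mm side. The floor lies 8 mm above the bench, the rim 50 mm.
- whetstone: Bystander: dark whetstone block lying flat, 150 x 45 x 28 mm, long along its x. Origin: centre of its underside. Loose.
- chisel: Bystander: flat steel stone chisel, 206 x 14 x 9 mm, lying across the slats at the rack's +x end, 105 mm from the rack's middle. Origin: centre of its underside. Loose.
- brush: Bystander: hand brush about 200 mm long, lying on the bench to the left of the rack. Loose.
- jar: Bystander: closed amber glass jar, 60 mm diameter, 90 mm high, standing upright. Origin: centre of its underside. Loose.
There are look-alikes about, which are no part of the job. Leave any red look-alike of the part that bears offcuts_in alone.

How it is judged:
On the way, in this order (a step that is already met when the one before it is completed fails the run):
1. the broken short core lies in the offcut box, let go (x of stub_center in the frame of offcuts_in between -0.082 and 0.082 m and y of stub_center in the frame of offcuts_in between -0.072 and 0.072 m and z of stub_center in the frame of offcuts_in below 0.042 m and contact force between each of the arm, the fingers and stub below 0.1 N and linear speed of stub below 0.05 m/s), for 0.2 s.
2. a full-length core is seated in the V cradle and pressed on both faces by the gripper (((x of core_a_center in the frame of seat between -0.015 and 0.015 m and y of core_a_center in the frame of seat between -0.003 and 0.003 m and z of core_a_center in the frame of seat between -0.003 and 0.003 m and angle between the x axis of core_a_center and the x axis of seat, either way round below 0.06 rad and contact force between each of flank_left, flank_right, the fingers and core_a above 4 N and distance of core_b_center from where it was at the start of the episode below 0.03 m) or (x of core_b_center in the frame of seat between -0.015 and 0.015 m and y of core_b_center in the frame of seat between -0.003 and 0.003 m and z of core_b_center in the frame of seat between -0.003 and 0.003 m and angle between the x axis of core_b_center and the x axis of seat, either way round below 0.06 rad and contact force between each of flank_left, flank_right, the fingers and core_b above 4 N and distance of core_a_center from where it was at the start of the episode below 0.03 m))), for 0.3 s.
At the end, for the whole second after the job is handed in: Gripper presses a full-length core (over 4 N) in the V: centre within 3 mm of the seat across and in height, 15 mm along, axis within 0.06 rad, over 4 N on each flank (weight alone: 2.3 N). Other core within 30 mm of its start; short one at rest in the offcut box, untouched (all of step 1 and ((x of core_a_center in the frame of seat between -0.015 and 0.015 m and y of core_a_center in the frame of seat between -0.003 and 0.003 m and z of core_a_center in the frame of seat between -0.003 and 0.003 m and angle between the x axis of core_a_center and the x axis of seat, either way round below 0.06 rad and contact force between each of flank_left, flank_right, the fingers and core_a above 4 N and distance of core_b_center from where it was at the start of the episode below 0.03 m) or (x of core_b_center in the frame of seat between -0.015 and 0.015 m and y of core_b_center in the frame of seat between -0.003 and 0.003 m and z of core_b_center in the frame of seat between -0.003 and 0.003 m and angle between the x axis of core_b_center and the x axis of seat, either way round below 0.06 rad and contact force between each of flank_left, flank_right, the fingers and core_b above 4 N and distance of core_a_center from where it was at the start of the episode below 0.03 m))); the arm keeps its last pose, push and grip.
It fails at once if the whetstone is shifted by more than 30 mm (distance of whetstone from where it was at the start of the episode above 0.03 m).
It fails at once if the chisel is shifted by more than 30 mm (distance of chisel from where it was at the start of the episode above 0.03 m).
It fails at once if the brush is shifted by more than 30 mm (distance of brush from where it was at the start of the episode above 0.03 m).
It fails at once if the jar is shifted by more than 30 mm (distance of jar from where it was at the start of the episode above 0.03 m).
It also fails if it takes over 54 s, if anything falls off the work surface, if the arm or the gripper's body presses on something with over 40 N, if the wrist force passes 120 N, or if a joint passes its speed limit or range.

## Working session

There is one attempt and no reset: what is moved stays moved. The work goes in short steps, Python scripts to look and compute and a shell command to move; the robot and the scene stay as the last step left them, time stands still between calls to the robot, and variables do not carry over. Pictures are saved under pics/ and viewed, at most 10 in all, crops included, and the job is handed in when it is done.

```bash
mkdir -p pics; cat > h.py <<'E'
import numpy as np, cv2
from workcell import observe, camera, get_calibration, ticket, spot_in, landmark_of
def ray(cam,uv):
    c=get_calibration(cam);K=np.array(c["intrinsics"]);T=np.array(c["pose"])
    d=np.array([(uv[0]-K[0,2])/K[0,0],(uv[1]-K[1,2])/K[1,1]]);s=d.copy()
    for _ in range(20): s=d/(1+c["k1"]*(s@s))
    return T[:3,3],T[:3,:3]@np.array([s[0],-s[1],-1])
def at(cam,uv,z):
    o,d=ray(cam,uv);return o+d*(z-o[2])/d[2]
def px(cam,P):
    c=get_calibration(cam);K=np.array(c["intrinsics"]);T=np.array(c["pose"])
    p=T[:3,:3].T@(np.array(P)-T[:3,3]);s=np.array([p[0],-p[1]])/-p[2]
    s=s*(1+c["k1"]*(s@s));return K[:2,:2]@s+K[:2,2]
def save(cam,name):
    im=camera(cam);cv2.imwrite(f"pics/{name}.png",cv2.cvtColor(im,cv2.COLOR_RGB2BGR));return im
E
python3 - <<'E'
from h import *
np.set_printoptions(precision=4,suppress=True)
H=dict(core_a_center=.047,stub_center=.047,rack=0,seat=.042,cradle=0,offcuts_in=.008,whetstone=0,chisel=.03,jar=0,brush=.01)
for cam in("top","side"):
    save(cam,cam+"0");print(cam,np.array(get_calibration(cam)["pose"])[:3,3])
    for n,z in H.items():
        for f in(landmark_of,):
            try:
                for r in f(n,cam)[:4]: print(n,np.round(r["xy"]),round(r["p"],2),at(cam,r["xy"],z)[:2])
            except Exception as e: print(n,e)
E
```

```text
top [0.2335 0.085  1.1256]
core_a_center [237. 198.] 0.91 [0.554 0.309]
stub_center [271. 217.] 0.9 [0.5107 0.2206]
rack [277. 220.] 0.78 [0.5179 0.212 ]
rack [238. 198.] 0.7 [0.5672 0.3146]
seat [505. 227.] 0.87 [ 0.5284 -0.3418]
cradle [495. 232.] 0.63 [ 0.5247 -0.3331]
offcuts_in [212. 338.] 0.75 [0.2181 0.337 ]
offcuts_in [403. 215.] 0.73 [ 0.5509 -0.1011]
offcuts_in [455. 321.] 0.7 [ 0.2976 -0.2345]
whetstone [451. 156.] 0.68 [ 0.7181 -0.2212]
chisel [280. 175.] 0.72 [0.6255 0.2128]
jar [185. 168.] 0.92 [0.6391 0.4611]
brush [146. 235.] 0.58 [0.4532 0.5314]
side [ 0.1929 -0.7415  0.6573]
core_a_center [328. 201.] 0.77 [0.5615 0.3187]
stub_center [316. 228.] 0.62 [0.4936 0.2036]
rack [322. 239.] 0.73 [0.5141 0.2208]
rack [436. 414.] 0.64 [ 0.5248 -0.3289]
seat [445. 397.] 0.83 [ 0.532  -0.3323]
cradle [442. 412.] 0.71 [ 0.5356 -0.3303]
offcuts_in [282. 398.] 0.93 [ 0.2958 -0.2248]
offcuts_in [196. 232.] 0.92 [0.2206 0.3381]
offcuts_in [387. 319.] 0.72 [ 0.5391 -0.1049]
offcuts_in [440. 415.] 0.31 [ 0.5254 -0.3389]
whetstone [494. 338.] 0.57 [ 0.7152 -0.2132]
chisel [366. 218.] 0.62 [0.6338 0.2352]
chisel [337. 190.] 0.46 [0.6168 0.4031]
jar [339. 191.] 0.59 [0.6417 0.4503]
brush [270. 187.] 0.91 [0.454  0.5188]
```

View pics/top0.png

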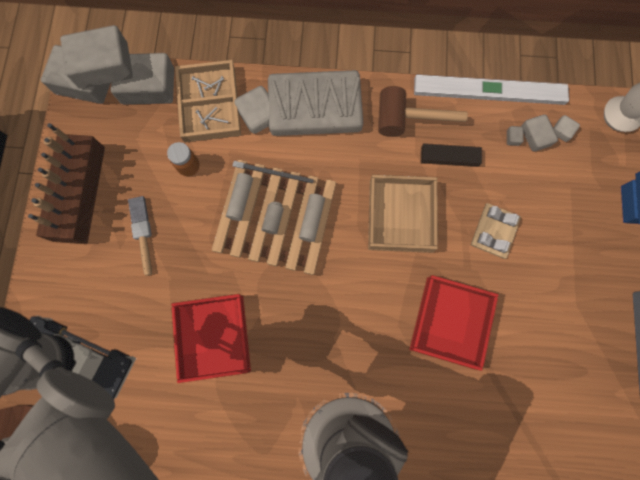

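View pics/side0.png

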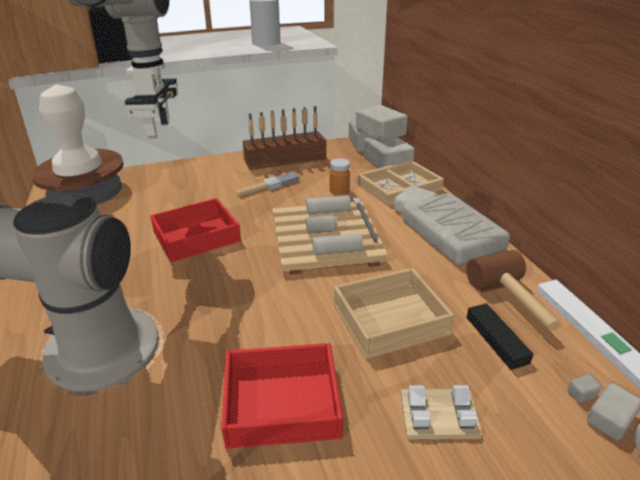

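```bash
python3 - <<'E'
from h import *
np.set_printoptions(precision=4,suppress=True)
im=cv2.imread("pics/top0.png")
c=np.hstack([cv2.resize(im[150:280,205:345],None,fx=4,fy=4,interpolation=3),cv2.resize(im[150+20:280+20,468:528],None,fx=4,fy=4,interpolation=3)])
cv2.imwrite("pics/crop.png",c)
hsv=cv2.cvtColor(im,cv2.COLOR_BGR2HSV)
def seg(r,z,amin,mask):
    y0,y1,x0,x1=r
    m=np.zeros(mask.shape,np.uint8);m[y0:y1,x0:x1]=mask[y0:y1,x0:x1]
    n,l,s,_=cv2.connectedComponentsWithStats(m)
    for i in range(1,n):
        if s[i,4]<amin: continue
        v,u=np.nonzero(l==i);P=np.array([at("top",(a,b),z)[:2] for a,b in zip(u,v)])
        R=cv2.minAreaRect((P*1000).astype(np.float32));w=np.linalg.svd(P-P.mean(0),full_matrices=False)[2][0]
        print("px",u.mean().round(1),v.mean().round(1),"n",s[i,4],"mean",P.mean(0),"rect",np.array(R[0])/1000,R[1],"dir",np.degrees(np.arctan2(w[1],w[0]))%180)
g=((hsv[...,1]<60)&(hsv[...,2]>70)).astype(np.uint8)
seg((175,260,210,345),.055,60,g);print("cradle");seg((195,262,468,525),.03,15,((hsv[...,1]<60)&(hsv[...,2]>110)).astype(np.uint8))
print(np.array(observe()["eef_rot"]),observe()["clock"])
E
```

```text
px 239.1 196.8 n 691 mean [0.5544 0.3023] rect [0.5555 0.3022] (37.57777786254883, 115.88929748535156) dir 170.98076478473334
px 297.7 177.7 n 98 mean [0.6129 0.1652] rect [0.614  0.1688] (79.60343170166016, 9.97499942779541) dir 82.91147577480184
px 311.7 217.3 n 698 mean [0.5159 0.1236] rect [0.5171 0.1234] (36.10576629638672, 116.65412902832031) dir 170.85113419060886
px 272.4 217.5 n 443 mean [0.5086 0.2172] rect [0.5097 0.217 ] (35.861324310302734, 76.43424987792969) dir 171.0218065241136
cradle
px 494.4 212.4 n 136 mean [ 0.5669 -0.3211] rect [ 0.5677 -0.3214] (28.802000045776367, 32.16559982299805) dir 168.30604299613495
px 510.5 218.9 n 165 mean [ 0.5532 -0.3601] rect [ 0.5541 -0.3602] (34.557518005371094, 32.14088821411133) dir 98.02235149872818
px 485.2 238.8 n 147 mean [ 0.4988 -0.2984] rect [ 0.4996 -0.2987] (30.69318962097168, 30.150232315063477) dir 52.97841296512529
px 501.2 245.2 n 165 mean [ 0.4857 -0.3367] rect [ 0.4865 -0.3365] (34.114017486572266, 30.378280639648438) dir 94.68881359562958
[[-0.9445  0.3286  0.    ]
 [ 0.3286  0.9445  0.0001]
 [ 0.      0.0001 -1.    ]] 1.1
```

View pics/crop.png

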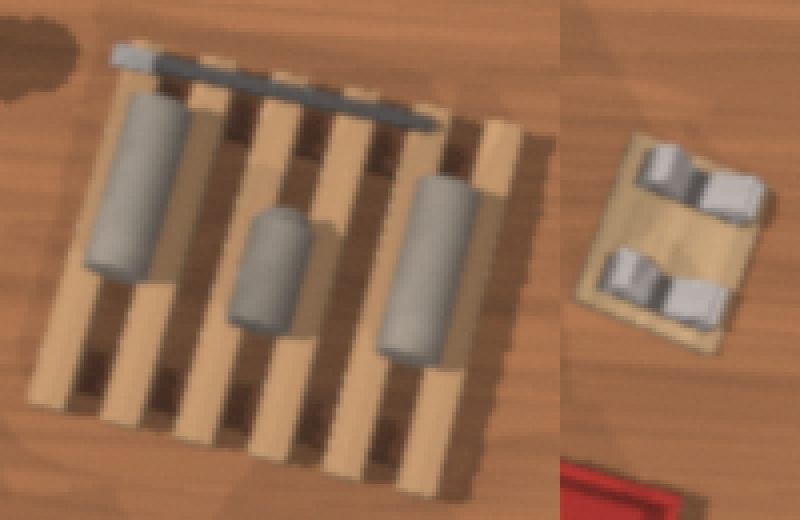

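```bash
python3 -m creep '[[[0,0,0.13,0.85,-0.7,0,-0.43],[0,0,0.13,0.85,-0.7,0,-0.43],[0,0,0.13,0.85,-0.7,0,-0.43],[0,0,0.13,0.85,-0.7,0,-0.43],[0,0,0.13,0.85,-0.7,0,-0.43],[0,0,0.13,0.85,-0.7,-0.2,-0.43],[0,0,0.13,0.85,-0.7,-0.2,-0.43],[0,0,0.13,0.85,-0.7,-0.2,-0.43],[0,0,0.13,0.85,-0.7,-0.4,-0.43],[0,0,0.13,0.85,-0.7,-0.4,-0.43]]]' 20
python3 - <<'E'
from h import *
np.set_printoptions(precision=4,suppress=True)
q=[(635,133),(770,178),(717,353),(573,303)]
P=np.array([at("top",(468+(x-560)/4,170+y/4),.012)[:2] for x,y in q]);print(P,P.mean(0),np.degrees(np.arctan2(*(P[0]-P[3]+P[1]-P[2])[::-1])))
o=observe();print(o["position"],o["gripper_width"],o["clock"],np.array(o["eef_rot"])[:,1])
save("side","side1");save("top","top1")
im=cv2.imread("pics/side1.png");cv2.imwrite("pics/s1c.png",cv2.resize(im[100:300,230:430],None,fx=3,fy=3))
for z in(.047,):print(px("side",(.512,.218,z)))
E
```

```text
clock: 2.1
position: [0.5139, 0.2145, 0.1705]
eef_rot: [[-0.988, 0.152, 0.001], [0.152, 0.988, 0.0], [-0.001, 0.001, -1.0]]
contact_force: [0.4, 0.6, -0.0]
gripper_width: 0.719
grasp_force: 0.0
[[ 0.5947 -0.309 ]
 [ 0.5715 -0.3924]
 [ 0.4584 -0.3581]
 [ 0.4832 -0.2706]] [ 0.5269 -0.3325] -17.942536060691488
[0.5139 0.2145 0.1705] 0.7189673762636503 2.1 [0.1521 0.9884 0.0006]
[321.8596 223.2469]
```

View pics/s1c.png

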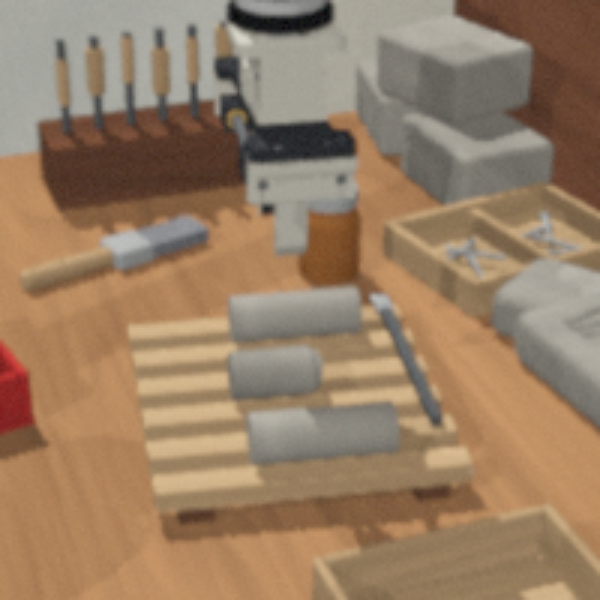

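```bash
python3 -m creep '[[[0,0,0,-0.05,0.09,-0.7,-0.43],[0,0,0,0,0,-0.8,-0.43],[0,0,0,0,0,-0.8,-0.43],[0,0,0,0,0,-0.6,-0.43],[0,0,0,0,0,-0.3,-0.43],[0,0,0,0,0,-0.18,-0.43],[0,0,0,0,0,0,-0.43],[0,0,0,0,0,0,1],[0,0,0,0,0,0,1],[0,0,0,0,0,0,1]]]' 35
```

```text
clock: 3.2
position: [0.511, 0.2196, 0.0365]
eef_rot: [[-0.988, 0.153, 0.002], [0.153, 0.988, 0.001], [-0.002, 0.001, -1.0]]
contact_force: [0.3, 0.3, -0.3]
gripper_width: 0.505
grasp_force: 0.0
```

```bash
python3 -m creep '[[[0,0,0,0,0,0,1],[0,0,0,0,0,0,1],[0,0,0,0,0,0,1],[0,0,0,0,0,0,1],[0,0,0,0,0,0.3,1],[0,0,0,0,0,0.6,1],[0,0,0,0,0,0.8,1],[0,0,0,0,0,0.8,1],[0,0,0,0,0,0.4,1],[0,0,0,0,0,0,1]]]' 35
```

```text
clock: 4.2
position: [0.5119, 0.2202, 0.1548]
eef_rot: [[-0.988, 0.153, 0.006], [0.153, 0.988, 0.002], [-0.006, 0.003, -1.0]]
contact_force: [-0.2, -0.5, -1.2]
gripper_width: 0.43
grasp_force: 35.0
```

```bash
python3 -m creep '[[[0,0,0,0.08,-0.4,0,1],[0,0,0,0.08,-0.8,0,1],[0,0,0,0.08,-1,0,1],[0,0,0,0.09,-1,0,1],[0,0,0,0.09,-1,0,1],[0,0,0,0.09,-1,0,1],[0,0,0,0.08,-1,0,1],[0,0,0,0.08,-1,0,1],[0,0,0,0.08,-0.6,0,1],[0,0,0,0.08,-0.3,-0.3,1]]]' 35
python3 - <<'E'
from h import *
save("side","side2")
im=cv2.imread("pics/side2.png");cv2.imwrite("pics/s2c.png",cv2.resize(im[150:400,270:520],None,fx=2.4,fy=2.4))
E
```

```text
clock: 5.2
position: [0.5437, -0.1076, 0.1391]
eef_rot: [[-0.988, 0.155, 0.001], [0.155, 0.988, -0.001], [-0.001, -0.001, -1.0]]
contact_force: [-0.4, 0.2, -1.9]
gripper_width: 0.423
grasp_force: 35.0
```

View pics/s2c.png

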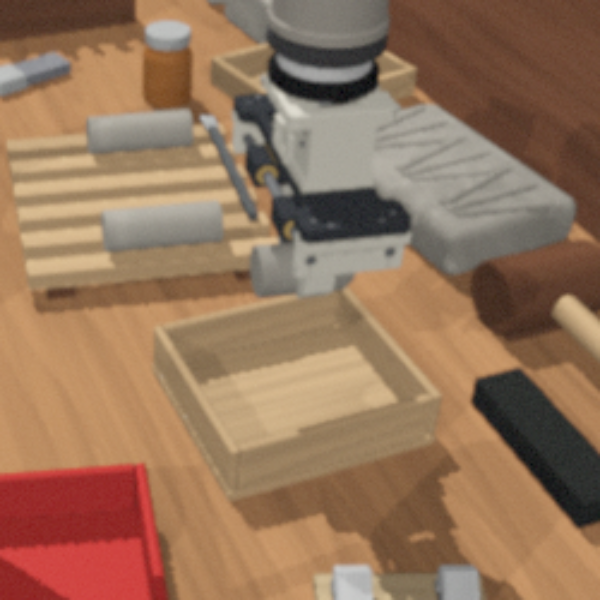

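The stub is held (crop 272,270), over the box, with both sound cores still on the rack. I'll lower and release.

```bash
python3 -m creep '[[[0,0,0,0.05,0.05,-0.6,1],[0,0,0,0,0,-0.8,1],[0,0,0,0,0,-0.7,1],[0,0,0,0,0,-0.4,1],[0,0,0,0,0,-0.25,1],[0,0,0,0,0,-0.1,1],[0,0,0,0,0,0,1],[0,0,0,0,0,0,-0.4],[0,0,0,0,0,0,-0.4],[0,0,0,0,0,0,-0.4]]]' 35
python3 -m creep '[[[0,0,0,0,0,0,-0.4],[0,0,0,0,0,0,-0.4],[0,0,0,0,0,0.1,-0.4],[0,0,0,0,0,0.3,-0.4],[0,0,0,0,0,0.6,-0.4],[0,0,0,0,0,0.8,-0.4],[0,0,0,0,0,0.8,-0.4],[0,0,0,0,0,0.8,-0.4],[0,0,0,0,0,0.3,-0.4],[0,0,0,0,0,0,-0.4]]]' 35
python3 - <<'E'
from h import *
save("side","side3");save("top","top3")
for c in("side","top"):
  for n in("core_a_center","stub_center"):
    for r in landmark_of(n,c)[:3]: print(c,n,np.round(r["xy"]),round(r["p"],2),at(c,r["xy"],.047 if n[0]=="c" else .028)[:2])
im=cv2.imread("pics/side3.png");cv2.imwrite("pics/s3c.png",cv2.resize(im[180:380,270:470],None,fx=3,fy=3))
E
```

```text
clock: 6.25
position: [0.5463, -0.1027, 0.0265]
eef_rot: [[-0.988, 0.153, 0.002], [0.153, 0.988, -0.001], [-0.002, -0.0, -1.0]]
contact_force: [0.4, -0.2, -0.2]
gripper_width: 0.635
grasp_force: 0.0
clock: 7.25
position: [0.5466, -0.1028, 0.1757]
eef_rot: [[-0.988, 0.153, 0.004], [0.153, 0.988, -0.001], [-0.004, -0.001, -1.0]]
contact_force: [0.3, -0.3, -1.2]
gripper_width: 0.703
grasp_force: 0.0
side core_a_center [325. 202.] 0.82 [0.55437529 0.31881796]
side core_a_center [386. 312.] 0.72 [ 0.52438029 -0.12480974]
side stub_center [391. 309.] 0.79 [ 0.54810739 -0.1009155 ]
top core_a_center [238. 199.] 0.59 [0.55187704 0.30702327]
```

View pics/s3c.png

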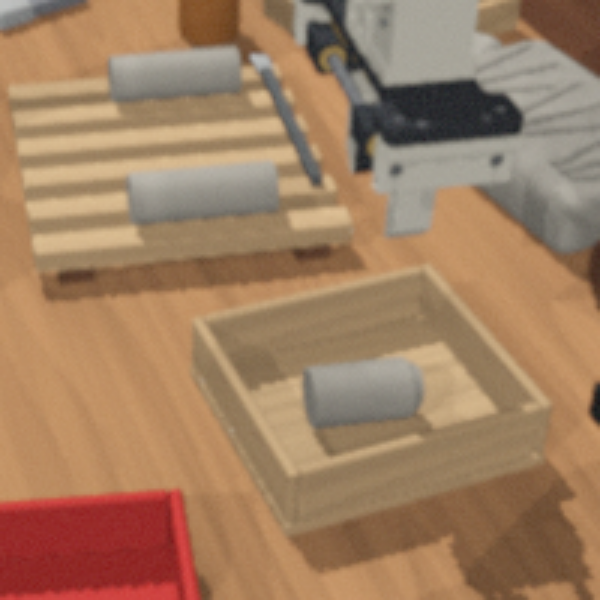

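```bash
python3 -m creep '[[[0,0,0,-0.08,0.4,0,-0.4],[0,0,0,-0.08,0.7,0,-0.4],[0,0,0,-0.09,0.8,0,-0.4],[0,0,0,-0.09,0.8,0,-0.4],[0,0,0,-0.09,0.8,0,-0.4],[0,0,0,-0.09,0.8,0,-0.4],[0,0,0,-0.09,0.7,0,-0.4],[0,0,0,-0.1,0.5,0,-0.4],[0,0,0,0,0.16,0,-0.4],[0,0,0,0,0,0,-0.4]]]' 35
python3 - <<'E'
from h import *
print(px("side",(.518,.1238,.047)),px("top",(.518,.1238,.047)),at("side",(338,244),.047))
E
```

```text
clock: 8.55
position: [0.5168, 0.1249, 0.1733]
eef_rot: [[-0.989, 0.151, -0.0], [0.151, 0.989, 0.0], [0.0, -0.0, -1.0]]
contact_force: [-0.6, -0.4, 0.1]
gripper_width: 0.703
grasp_force: 0.0
[337.55480449 243.30019362] [311.7062214  217.27025328] [0.51797734 0.12079546 0.047     ]
```

```bash
python3 -m creep '[[[0,0,0,0.03,-0.04,-0.7,-0.4],[0,0,0,0,0,-0.8,-0.4],[0,0,0,0,0,-0.8,-0.4],[0,0,0,0,0,-0.6,-0.4],[0,0,0,0,0,-0.35,-0.4],[0,0,0,0,0,-0.2,-0.4],[0,0,0,0,0,0,-0.4],[0,0,0,0,0,0,1],[0,0,0,0,0,0,1],[0,0,0,0,0,0,1]]]' 55
python3 -m creep '[[[0,0,0,0,0,0,1],[0,0,0,0,0,0,1],[0,0,0,0,0,0,1],[0,0,0,0,0,0,1],[0,0,0,0,0,0.2,1],[0,0,0,0,0,0.5,1],[0,0,0,0,0,0.8,1],[0,0,0,0,0,0.8,1],[0,0,0,0,0,0.5,1],[0,0,0,0,0,0.2,1]]]' 55
```

```text
clock: 9.55
position: [0.519, 0.1223, 0.0364]
eef_rot: [[-0.988, 0.153, 0.002], [0.153, 0.988, 0.0], [-0.002, 0.0, -1.0]]
contact_force: [0.9, -0.2, -0.3]
gripper_width: 0.49
grasp_force: 0.0
clock: 10.55
position: [0.519, 0.1218, 0.1574]
eef_rot: [[-0.988, 0.153, 0.002], [0.153, 0.988, -0.0], [-0.002, -0.0, -1.0]]
contact_force: [1.3, -0.9, -2.8]
gripper_width: 0.427
grasp_force: 55.0
```

```bash
python3 -m creep '[[[0,0,0,0,-0.4,0,1],[0,0,-0.15,0,-0.8,0,1],[0,0,-0.15,0,-1,0,1],[0,0,-0.15,0,-1,0,1],[0,0,-0.15,0,-1,0,1],[0,0,-0.15,0,-1,0,1],[0,0,-0.15,0,-1,0,1],[0,0,-0.15,0,-1,0,1],[0,0,-0.15,0,-1,0,1],[0,0,0,0,-1,0,1]]]' 55
python3 -m creep '[[[0,0,0,0.1,-0.9,0,1],[0,0,0,0.1,-0.7,0,1],[0,0,0,0,-0.5,-0.2,1],[0,0,0,0,-0.2,-0.5,1],[0,0,0,0,0,-0.5,1],[0,0,0,0,0,-0.3,1],[0,0,0,0,0,0,1],[0,0,0,0,0,0,1],[0,0,0,0,0,0,1],[0,0,0,0,0,0,1]]]' 55
python3 - <<'E'
from h import *
np.set_printoptions(precision=4,suppress=True)
for c in("side","top"):
  save(c,c+"4")
  for n,z in(("core_a_center",.105),("seat",.042),("cradle",0)):
    for r in landmark_of(n,c)[:3]: print(c,n,np.round(r["xy"]),round(r["p"],2),at(c,r["xy"],z)[:2])
a=cv2.imread("pics/side4.png")[310:450,380:510];b=cv2.imread("pics/top4.png")[185:275,455:540]
b=cv2.resize(b,(400,423));a=cv2.resize(a,(400,431))[:423]
cv2.imwrite("pics/c4.png",np.hstack([a,b]))
E
```

```text
clock: 11.55
position: [0.5172, -0.2472, 0.1541]
eef_rot: [[-0.949, 0.316, -0.003], [0.316, 0.949, 0.001], [0.003, 0.0, -1.0]]
contact_force: [0.7, 0.2, -3.0]
gripper_width: 0.424
grasp_force: 55.0
clock: 12.55
position: [0.527, -0.3379, 0.0967]
eef_rot: [[-0.949, 0.315, 0.002], [0.315, 0.949, -0.001], [-0.002, -0.001, -1.0]]
contact_force: [0.5, -0.3, -3.0]
gripper_width: 0.423
grasp_force: 55.0
side core_a_center [329. 207.] 0.7 [0.5193 0.191 ]
side seat [443. 400.] 0.77 [ 0.5266 -0.3364]
side cradle [442. 414.] 0.91 [ 0.5336 -0.3325]
top core_a_center [239. 196.] 0.97 [0.5405 0.2916]
top core_a_center [278. 221.] 0.64 [0.4888 0.1967]
top seat [403. 215.] 0.71 [ 0.5416 -0.0971]
top cradle [187. 164.] 0.47 [0.6476 0.457 ]
```

View pics/c4.png

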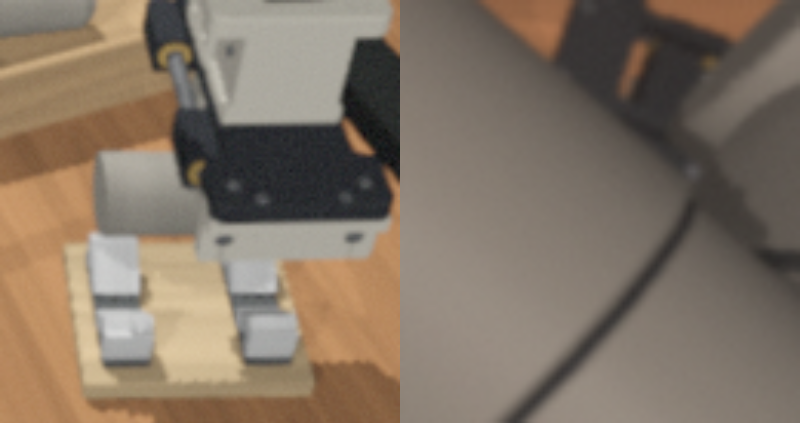

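```bash
python3 - <<'E'
from h import *
np.set_printoptions(precision=4,suppress=True)
from scipy.optimize import least_squares
obs=[("top",468+(x-560)/4,170+y/4,i) for i,(x,y) in enumerate([(635,133),(770,178),(717,353),(573,303)])]
S=[("side",380+x/3.077,310+y/3.079,i) for x,y,i in((66,245,0) ,(84,383,3),(312,378,2))]
# side view: image right=+x, image down=-y -> back-left=(-x,+y)=3, front-left=(-x,-y)=2, front-right=(+x,-y)=1
S=[(c,u,v,j) for (c,u,v,_),j in zip(S,(3,2,1))]
cs=[(58,45),(58,-45),(-58,-45),(-58,45)]
def f(p,o):
    c,s=np.cos(p[2]),np.sin(p[2]);r=[]
    for cam,u,v,i in o:
        a,b=np.array(cs[i])/1000;r+=list(px(cam,(p[0]+c*a-s*b,p[1]+s*a+c*b,.012))-[u,v])
    return r
for o in(obs,S,obs+S):
    r=least_squares(f,[.527,-.332,-.32],args=(o,));print(r.x[:2],np.degrees(r.x[2]),"rms",np.sqrt(np.mean(r.fun**2)), "lat",r.x[:2]@[.316,.949],"along",r.x[:2]@[.949,-.316])
P=np.array(observe()["position"])[:2];print(P@[.316,.949],P@[.949,-.316])
# held core left end in side crop: (95..100, 195)
print("core left end px at", at("side",(380+97/3.077,310+193/3.079),.107)[:2]@np.array([.949,-.316]))
im=cv2.imread("pics/side0.png");
E
```

```text
[ 0.5269 -0.3325] -17.153761114669063 rms 0.5951228145085331 lat -0.14903799806307338 along 0.6051178406510407
[ 0.5275 -0.3325] -18.707878987830032 rms 0.8152860167503375 lat -0.14886143337869476 along 0.6056330643584823
[ 0.5272 -0.3324] -17.99905687435285 rms 0.7712754125143544 lat -0.14884959061941597 along 0.6053118294461193
-0.15414022406231956 0.6063693866103236
core left end px at 0.548782872480587
```

```bash
python3 -m creep '[[[0,0,0,0.02,0.07,0,1],[0,0,0,0.02,0.06,0,1],[0,0,0,0,0,-0.3,1],[0,0,0,0,0,-0.4,1],[0,0,0,0,0,-0.4,1],[0,0,0,0,0,-0.2,1],[0,0,0,0,0,-0.1,1],[0,0,0,0,0,0,1],[0,0,0,0,0,0,1],[0,0,0,0,0,0,1]]]' 60
```

```text
clock: 13.95
position: [0.5285, -0.3329, 0.0403]
eef_rot: [[-0.949, 0.315, 0.001], [0.315, 0.949, -0.001], [-0.001, -0.0, -1.0]]
contact_force: [-0.8, 0.7, -2.9]
gripper_width: 0.421
grasp_force: 60.0
```

Lateral is now about −0.149. I'll lower gently to contact.

```bash
python3 -m creep '[[[0,0,0,0,0,-0.05,1],[0,0,0,0,0,-0.05,1],[0,0,0,0,0,-0.04,1],[0,0,0,0,0,-0.04,1],[0,0,0,0,0,-0.03,1],[0,0,0,0,0,0,1],[0,0,0,0,0,0,1],[0,0,0,0,0,0,1],[0,0,0,0,0,0,1],[0,0,0,0,0,0,1]]]' 60
```

```text
clock: 14.95
position: [0.5281, -0.3329, 0.0321]
eef_rot: [[-0.949, 0.316, 0.0], [0.316, 0.949, -0.001], [-0.001, -0.0, -1.0]]
contact_force: [-4.1, 0.9, 6.1]
gripper_width: 0.422
grasp_force: 60.0
```

```bash
python3 -m creep '[[[0,0,0,0,0,-0.02,1],[0,0,0,0,0,-0.02,1],[0,0,0,0,0,0,1],[0,0,0,0,0,0,1],[0,0,0,0,0,0,1],[0,0,0,0,0,0,1],[0,0,0,0,0,0,1],[0,0,0,0,0,0,1],[0,0,0,0,0,0,1],[0,0,0,0,0,0,1]]]' 60
python3 -c "
from workcell import observe
o=observe();print(o['wrist_torque'])"
```

```text
clock: 15.95
position: [0.5282, -0.3329, 0.032]
eef_rot: [[-0.949, 0.316, 0.001], [0.316, 0.949, -0.001], [-0.001, -0.001, -1.0]]
contact_force: [-6.0, 2.4, 15.0]
gripper_width: 0.428
grasp_force: 60.0
[ 0.53088755  1.04687695 -0.24368582]
```

```bash
python3 -m creep '[[[0,0,0,-0.02,0.01,-0.02,1],[0,0,0,0,0,-0.015,1],[0,0,0,0,0,0,1],[0,0,0,0,0,0,1],[0,0,0,0,0,0,1],[0,0,0,0,0,0,1],[0,0,0,0,0,0,1],[0,0,0,0,0,0,1],[0,0,0,0,0,0,1],[0,0,0,0,0,0,1]]]' 60
python3 - <<'E'
from h import *
print(observe()['wrist_torque'])
save("side","side5")
a=cv2.imread("pics/side5.png");cv2.imwrite("pics/c5.png",cv2.resize(a[270:450,330:520],None,fx=3.3,fy=3.3,interpolation=3))
E
```

```text
clock: 16.95
position: [0.5282, -0.333, 0.0319]
eef_rot: [[-0.949, 0.316, 0.003], [0.316, 0.949, -0.003], [-0.004, -0.001, -1.0]]
contact_force: [-6.4, 3.4, 21.5]
gripper_width: 0.423
grasp_force: 60.0
[ 0.74555131  1.04721715 -0.28157508]
```

View pics/c5.png

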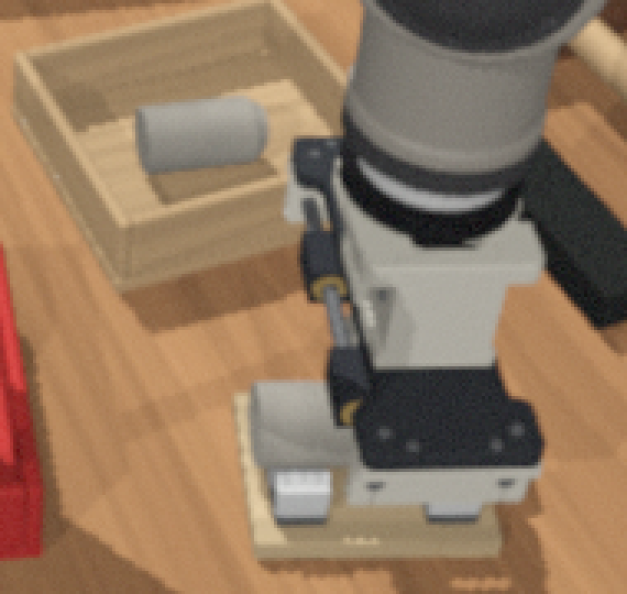

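The picture shows the stub at rest in the box (about px 391,311). The core lies along the groove with its left end flush with the rest and base (about px 410,398). The push is about 22 N with almost no side load, so both flanks carry it. Handing in.

```bash
python3 -c "
from workcell import ticket
print(ticket.job_done())"
```

```text
the job is handed in; nothing more can be done
None
```

I dropped the broken core in the wooden offcut box and let go of it, then handed in while the gripper was still pressing a full-length core into the V cradle at about 22 N; the third core stayed on the rack, and the hand-in returned no verdict.

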